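# Clear the bald brushes out of the brush stand

### The arm

A 7-joint arm with a two-finger parallel gripper is mounted at the origin on the work surface. World frame = base frame: x ahead of the robot, y to its left, z up, the work surface at z = 0. Lengths are in m, angles in degrees, forces in N, time in s.
With the tool pointing down it reaches from about 0.425 to 0.875 m from the base axis. Payload 4.7 kg.
Tool frame: the origin (TCP) lies at the very end of the fingers, on their centre line; the grasp point (between the pads) lies 19 mm behind it; z points along the fingers, x is the direction in which the jaws open and shut, and the axes are right-handed (so a half turn about z gives the same grasp; the last joint's range is limited). The gripper opens to 87 mm and grips with 3 to 60 N. Pads are 19 mm wide; open, the fingers measure 117 mm over their backs; the gripper's body (75 mm by 190 mm) begins 51 mm behind the grasp point.
Start: joints at [77.527, 18.392, -4.016, 83.108, 1.295, 78.541, -3.26], TCP at [0.149, -0.633, 0.223] pointing down, gripper open.
Joint ranges: [-163.93, 163.93], [-17.29, 119.83], [-79.2, 71.16], [3.27, 140.29], [-89.18, 269.18], [5.43, 117.66], [-154.24, 154.24]. Speed limits (degrees/s): [147.25, 147.25, 180, 180, 180, 180, 180].

### API

Orientations are given as [roll, pitch, yaw] about the fixed x, y, z axes, in that order (R = Rz(yaw) Ry(pitch) Rx(roll)).
In Python, from cell import get_obs, viewer, env gives the robot as it stands.
- The arm moves only by the tool jog_arm, never from a script. Its argument "moves" is a list of rows, each a list of 7 numbers: the finger opening in cm, from 0 to 8.7, then the shift along the tool's x, y, z in cm, then the turn, a rotation vector about the tool's x, y, z in rad. In form: [[hand, x, y, z, rx, ry, rz], ...]. A call has 1 to 12 rows; each row is the pose to reach, as a shift and turn from the pose measured when the call began, along the tool's axes at that moment; what a row does not reach only later rows make up. A row lasts 1/12 s, in which the tool goes at most 41.7 mm and 7.16 degrees, less where a joint would pass 70% of its speed; a pose out of reach is approached as far as the arm can. A call with a gripper value outside its range is refused whole. The fingers move at their own pace and stop on an object; "squeeze" is the grip in N (left out, the last holds). Time passes only in rows, so rows that repeat a pose let the fingers close. It gives the time, the measured TCP pose, the force and the opening at its end, in the units of the state.
- get_obs(): the state, without advancing time (a new reading comes with each control period).
- viewer.read_camera(name): name is "scene" or "top"; returns the picture (384x512x3 uint8, red, green, blue); there is no depth.
- viewer.camera_params(name): a dict with "fx", "fy", "cx", "cy" (pixels), "extrinsics" (4x4, takes a point from camera to world coordinates). Camera axes: x right, y up, looking along -z (the intrinsics and any distortion apply to the point x, -y, -z); pixel columns grow to the right and rows downward; lengths in m; the calibration is good to about 2 mm. A picture is of the moment at which its call begins. camera_params takes no time and is no camera call.
- env.sign_off(): hands the job in, once; it reports no verdict.
The state is a dict: "time_s": time; "qpos": joint angles; "joint_velocities": joint speeds; "effort": joint torques, N m; "tool_pos": TCP position; "tool_rot": TCP orientation; "force": force on the tool from outside, world axes, zero at the start; "wrist_torque": the same for the moment, N m; "grip_width": finger opening in m.
Only numpy, scipy, OpenCV 4.12 (cv2) and the standard library are available. Lean on these libraries where they do the work, as an engineer would, in place of code of your own. Each camera call takes 0.05 s, during which the arm holds its last target. There are 200 camera calls.

### The job

Two of the four brushes in the wooden stand have lost their bristles. Pull those two straight up out of the stand and lay them down inside the shallow metal tray, completely within its walls. Leave the two good brushes standing in their wells, and do not shove the stand or disturb the bottle, mug and tape.

Things in the scene. Friction and masses are not known exactly. Their poses are not given: they have to be found in the camera images.
- stand: loose heavy beech block (1.8 kg), 64 mm (x) by 300 mm (y) by 70 mm high, with four square wells 22 mm wide and 60 mm deep (their floor is 10 mm above the table) in one row along its own y axis at -120, -40, 40 and 120 mm; one brush stands in each. Origin: centre of the underside
- tray: loose shallow open aluminium tray (0.7 kg), 260 mm (x) by 210 mm (y) outside, 30 mm high, walls and floor 5 mm thick, empty. Origin: centre of the underside
- bald_a: first bald brush: round brush that has lost its bristles, 165 mm long, 50 g: wooden handle 16 mm in diameter and 130 mm long, then a steel ferrule 22 mm in diameter and 35 mm long with a flat bare end. Starts upright in a well of the stand. Origin: centre of the handle's foot; z runs along the brush to the bare end
- bald_a_top (a point): centre of the bare end of the ferrule, 165 mm along z from the foot
- bald_b: second bald brush: round brush that has lost its bristles, 165 mm long, 50 g: wooden handle 16 mm in diameter and 130 mm long, then a steel ferrule 22 mm in diameter and 35 mm long with a flat bare end. Starts upright in a well of the stand. Origin: centre of the handle's foot; z runs along the brush to the bare end
- bald_b_top (a point): centre of the bare end of the ferrule, 165 mm along z from the foot
- good_long: good brush: same handle and ferrule as the bald ones plus a 45 mm tuft of dark bristles up to 25 mm wide, pointed at the top, 210 mm long in all. Upright in a well. Origin: centre of the handle's foot; z along the brush to the bristles
- good_short: good brush with a shorter handle: 16 mm handle 100 mm long, 22 mm ferrule 35 mm long, 45 mm tuft of bristles, 180 mm long in all. Upright in a well. Origin and axes as for the long one
- ink: bystander: amber glass bottle, 48 mm in diameter, 100 mm high, upright. Origin: centre of the underside
- mug: bystander: white ceramic mug, 80 mm in diameter, 85 mm high, handle towards its +y. Origin: centre of the underside
- tape: bystander: roll of paper tape lying flat, 90 mm in diameter, 24 mm high. Origin: centre of the underside

How it is judged:
By the outcome, as a careful person would: the job done as asked, in the order asked, and still so for the second after the job is handed in, with the robot touching nothing.
It also fails if it takes over 72 s, if anything falls off the work surface, if the arm or the gripper's body presses on something with over 40 N, if the wrist force passes 120 N, or if a joint passes its speed limit or range.

## Working session

There is one attempt and no reset: what is moved stays moved. The work goes in short steps, Python scripts to look and compute and a tool call to move; the robot and the scene stay as the last step left them, time stands still between calls to the robot, and variables do not carry over. Pictures are saved under pics/ and viewed, and the job is handed in when it is done.

Besides the shell and the picture viewer there is one more tool, called after "Request:" as name([rows], argument=value, ...), one row to a line, values as JSON. jog_arm: Moves the arm, as the interface text tells. Its arguments: {"type":"object","properties":{"moves":{"type":"array"},"squeeze":{"type":"number"}},"required":["moves"]}

```bash
mkdir -p pics
cat > h.py <<'E'
import numpy as np, cv2
from cell import get_obs, viewer, env
def snap(n,f):
    im=viewer.read_camera(n); cv2.imwrite('pics/'+f,cv2.cvtColor(im,cv2.COLOR_RGB2BGR)); return im
def ray(n,u,v):
    p=viewer.camera_params(n); E=np.array(p['extrinsics'])
    d=E[:3,:3]@np.array([(u-p['cx'])/p['fx'],-(v-p['cy'])/p['fy'],-1]); return E[:3,3],d
def onz(n,u,v,z):
    o,d=ray(n,u,v); return o+d*(z-o[2])/d[2]
def proj(n,P):
    p=viewer.camera_params(n); E=np.array(p['extrinsics'])
    c=E[:3,:3].T@(np.array(P)-E[:3,3]); return p['cx']+p['fx']*c[0]/-c[2], p['cy']+p['fy']*c[1]/c[2]
E
python3 - <<'E'
from h import *
for n in('scene','top'):
    snap(n,n+'0.png'); print({k:np.round(v,3) if not isinstance(v,str) else v for k,v in viewer.camera_params(n).items()})
print(get_obs())
E
```

```text
{'fx': np.float64(438.835), 'fy': np.float64(438.835), 'cx': np.float64(252.973), 'cy': np.float64(191.837), 'extrinsics': array([[-0.641, -0.442,  0.627,  1.298],
       [ 0.767, -0.35 ,  0.538,  0.561],
       [-0.018,  0.826,  0.564,  0.703],
       [ 0.   ,  0.   ,  0.   ,  1.   ]])}
{'fx': np.float64(483.474), 'fy': np.float64(483.474), 'cx': np.float64(256.746), 'cy': np.float64(183.1), 'extrinsics': array([[ 0.01 ,  0.986, -0.166,  0.46 ],
       [-1.   ,  0.01 , -0.003, -0.017],
       [-0.002,  0.166,  0.986,  1.166],
       [ 0.   ,  0.   ,  0.   ,  1.   ]])}
{'time_s': 0.1, 'qpos': array([77.527431  , 18.43427767, -4.01322061, 83.16713948,  1.2941103 ,
       78.53930093, -3.26076525]), 'joint_velocities': array([ 0.04301754, -0.1114566 ,  0.07091546, -0.17097386, -0.06340596,
       -0.03016131, -0.06992008]), 'effort': array([ 5.47167781e-05, -4.92570198e+01, -4.05562464e-01, -3.13398457e+01,
       -6.42277999e-02,  3.94811947e-02,  7.22551499e-05]), 'tool_pos': array([ 0.14913983, -0.63216721,  0.22158338]), 'tool_rot': array([ 1.79994798e+02,  9.55497495e-02, -7.67209936e+01]), 'force': array([-0.14500067,  0.41833089, -0.42524107]), 'wrist_torque': array([ 0.04431989, -0.04523996,  0.02512933]), 'grip_width': 0.08723132565484988}
```

View pics/scene0.png

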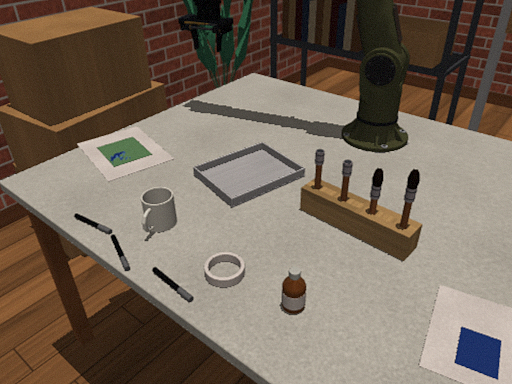

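View pics/top0.png

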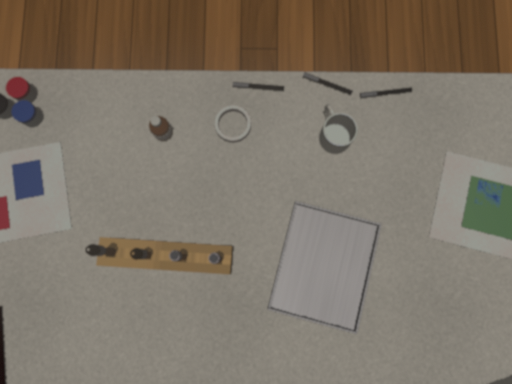

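The scene view shows the bald brushes at about (320,155) and (347,165), with the good ones at (377,180) and (412,185). In the top view the bald tops are near (178,256) and (215,258), and the tray is centred near (324,267). I'll zoom in and measure.

Run:
```python
from h import *
t=cv2.imread('pics/top0.png'); s=cv2.imread('pics/scene0.png')
a=cv2.resize(t[225:285,80:240],None,fx=5,fy=5,interpolation=2); b=cv2.resize(s[140:255,290:430],None,fx=5,fy=5,interpolation=2)
cv2.imwrite('pics/a.png',a);cv2.imwrite('pics/b.png',b)
# stand (top view) & tray
hsv=cv2.cvtColor(t,cv2.COLOR_BGR2HSV)
m=((hsv[...,0]>8)&(hsv[...,0]<28)&(hsv[...,1]>90)&(hsv[...,2]>60)).astype('uint8'); m[:90]=0
m=cv2.morphologyEx(m,cv2.MORPH_CLOSE,np.ones((9,9)))
c=max(cv2.findContours(m,0,1)[0],key=cv2.contourArea); r=cv2.minAreaRect(c); print(r)
for p in cv2.boxPoints(r): print('stand',p,onz('top',*p,0.07).round(3))
for p in [(295,204),(378,224),(355,329),(270,308)]: print('tray',p,onz('top',*p,0.03).round(3))
for n,p,z in[('ink',(159,126),.05),('tape',(233,124),.024),('mug',(338,132),.06)]: print(n,onz('top',*p,z).round(3))
```

```text
((164.34735107421875, 255.2898406982422), (133.63668823242188, 27.40582847595215), 3.8140745162963867)
stand [ 96.7655 264.5177] [0.457 0.343 0.07 ]
stand [ 98.5885  237.17259] [0.518 0.343 0.07 ]
stand [231.9292  246.06198] [0.501 0.041 0.07 ]
stand [230.1062 273.4071] [0.44  0.044 0.07 ]
tray (295, 204) [ 0.602 -0.104  0.03 ]
tray (378, 224) [ 0.557 -0.298  0.03 ]
tray (355, 329) [ 0.318 -0.239  0.03 ]
tray (270, 308) [ 0.363 -0.046  0.03 ]
ink [0.784 0.222 0.05 ]
tape [0.799 0.047 0.024]
mug [ 0.771 -0.203  0.06 ]
```

View pics/a.png

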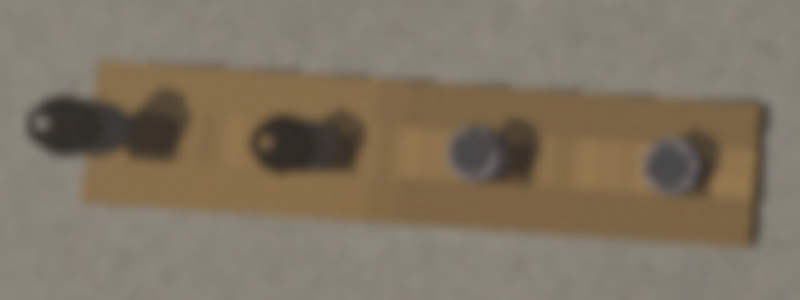

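View pics/b.png

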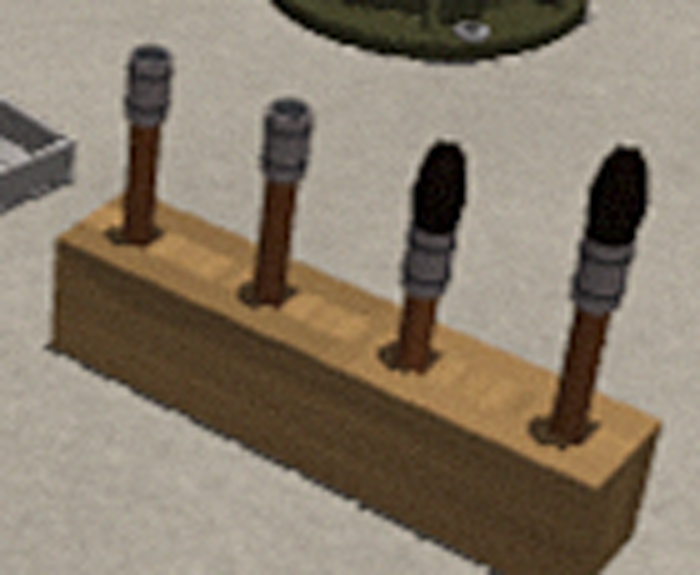

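```bash
cat >> h.py <<'E'
from scipy.spatial.transform import Rotation as Ro
def rot(yaw,lean): # tool down, jaw at yaw, leaned about jaw axis; lean>0: fingers point to tool +left (+y at yaw 0)
    return Ro.from_euler('z',yaw,degrees=True)*Ro.from_euler('x',180+lean,degrees=True)
def go(pos,yaw,lean):
    o=get_obs(); R0=Ro.from_euler('xyz',o['tool_rot'],degrees=True)
    d=R0.inv().apply(np.array(pos)-o['tool_pos'])*100; w=(R0.inv()*rot(yaw,lean)).as_rotvec()
    print('shift',d.round(2),'turn',w.round(3),'rows>=',np.linalg.norm(d)/4.17,np.degrees(np.linalg.norm(w))/7.16)
def tri(pt,ps):
    o1,d1=ray('top',*pt);o2,d2=ray('scene',*ps)
    A=np.c_[d1,-d2]; k=np.linalg.lstsq(A,o2-o1,rcond=None)[0]; p,q=o1+k[0]*d1,o2+k[1]*d2
    return (p+q)/2, np.linalg.norm(p-q)
E
python3 - <<'E'
from h import *
print(rot(0,45).apply([0,0,1]))
for n,t,s in[('-120',(214.4,258.2),(320.4,150)),('-40',(175,255.8),(348,160.8))]:
    print(n,onz('top',*t,.175).round(4),onz('scene',*s,.175).round(4),tri(t,s))
c=np.mean([onz('top',*p,0.03) for p in [(295,204),(378,224),(355,329),(270,308)]],axis=0);print(c)
go((.45,-.33,.30),-30,0)
E
```

```text
[ 0.          0.70710678 -0.70710678]
-120 [0.472  0.0709 0.175 ] [0.4668 0.0706 0.175 ] (array([0.4712776 , 0.07176379, 0.17732788]), np.float64(0.002509269300264909))
-40 [0.476  0.1509 0.175 ] [0.4713 0.1502 0.175 ] (array([0.47549807, 0.15129676, 0.17726151]), np.float64(0.0017477355363088585))
[ 0.46011759 -0.17175676  0.03      ]
shift [-22.51 -36.22  -7.81] turn [-0.001  0.002 -0.815] rows>= 10.397032546292518 6.525290747694538
```

Request:
jog_arm([
  [6,-22.5,-36.2,-7.8,0,0,-0.815],
  [6,-22.5,-36.2,-7.8,0,0,-0.815],
  [6,-22.5,-36.2,-7.8,0,0,-0.815],
  [6,-22.5,-36.2,-7.8,0,0,-0.815],
  [6,-22.5,-36.2,-7.8,0,0,-0.815],
  [6,-22.5,-36.2,-7.8,0,0,-0.815],
  [6,-22.5,-36.2,-7.8,0,0,-0.815],
  [6,-22.5,-36.2,-7.8,0,0,-0.815],
  [6,-22.5,-36.2,-7.8,0,0,-0.815],
  [6,-22.5,-36.2,-7.8,0,0,-0.815],
  [6,-22.5,-36.2,-7.8,0,0,-0.815],
  [6,-22.5,-36.2,-7.8,0,0,-0.815],
], squeeze=15)

```text
time_s: 1.1
tool_pos: [0.4542, -0.3246, 0.3008]
tool_rot: [-179.8, -0.0, -29.5]
force: [0.3, 0.7, 0.7]
grip_width: 0.0599
```

Run:
```python
from h import *
o=get_obs();print(o['time_s'],o['tool_pos'],o['tool_rot'],o['qpos'].round(1))
P=np.array([.471,.071,.157]); go(P-.08*rot(3,45).apply([0,0,1])-[0,0,0],-3,45)
print(P-.08*rot(-3,45).apply([0,0,1]))
```

```text
1.1 [ 0.45419011 -0.32459023  0.30077002] [-1.79787873e+02 -2.86044448e-02 -2.94557953e+01] [ 56.    7.  -25.3  88.6   2.8  85.1   1.2]
shift [-14.96 -30.47   8.83] turn [ 0.768 -0.182 -0.437] rows>= 8.409824263801363 7.217202494319463
[0.46803943 0.01450898 0.21356854]
```

Request:
jog_arm([
  [6,-15,-30.5,8.8,0.77,-0.18,-0.44],
  [6,-15,-30.5,8.8,0.77,-0.18,-0.44],
  [6,-15,-30.5,8.8,0.77,-0.18,-0.44],
  [6,-15,-30.5,8.8,0.77,-0.18,-0.44],
  [6,-15,-30.5,8.8,0.77,-0.18,-0.44],
  [6,-15,-30.5,8.8,0.77,-0.18,-0.44],
  [6,-15,-30.5,8.8,0.77,-0.18,-0.44],
  [6,-15,-30.5,8.8,0.77,-0.18,-0.44],
  [6,-15,-30.5,8.8,0.77,-0.18,-0.44],
  [6,-15,-30.5,8.8,0.77,-0.18,-0.44],
])

```text
time_s: 1.93
tool_pos: [0.4714, 0.0199, 0.2121]
tool_rot: [-134.7, 0.0, -2.5]
force: [-0.2, -0.3, 0.3]
grip_width: 0.0598
```

Run:
```python
from h import *
o=get_obs();print(o['time_s'],o['tool_pos'],o['tool_rot'],o['qpos'].round(1))
go(np.array([.471,.071,.157])+.011*rot(-3,45).apply([0,0,1]),-3,45)
snap('scene','s1.png')
```

```text
1.9333 [0.47138537 0.01987912 0.21210102] [-1.34690283e+02  2.89492717e-02 -2.54788280e+00] [ 55.9  10.6 -33.8 108.8 -36.8  82.   31. ]
shift [-0.26  0.33  8.6 ] turn [-0.005  0.006  0.005] rows>= 2.0659214475934573 0.0766378263223364
```

View pics/s1.png

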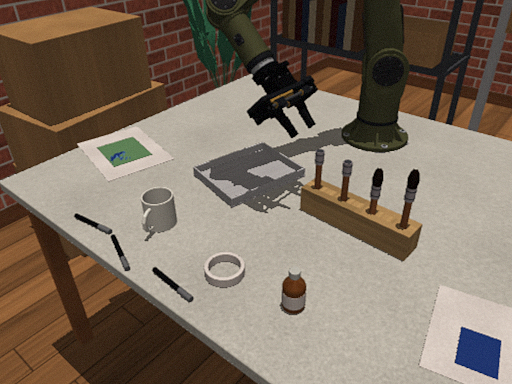

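The leaned gripper at (285,105) points at the nearest bald brush (320,160). Approach slowly and close.

Request:
jog_arm([
  [6,-0.2,0.3,2.5,0,0,0],
  [6,-0.2,0.3,5,0,0,0],
  [6,-0.2,0.3,7,0,0,0],
  [6,-0.2,0.3,8.6,0,0,0],
  [6,-0.2,0.3,8.6,0,0,0],
  [6,-0.2,0.3,8.6,0,0,0],
  [1,-0.2,0.3,8.6,0,0,0],
  [1,-0.2,0.3,8.6,0,0,0],
  [1,-0.2,0.3,8.6,0,0,0],
  [1,-0.2,0.3,8.6,0,0,0],
  [1,-0.2,0.3,8.6,0,0,0],
  [1,-0.2,0.3,8.6,0,0,0],
], squeeze=15)

```text
time_s: 2.98
tool_pos: [0.4733, 0.0755, 0.1501]
tool_rot: [-134.9, -0.1, -2.7]
force: [0.0, 0.6, -0.3]
grip_width: 0.028
```

Run:
```python
from h import *
o=get_obs();print(o['tool_pos'],o['tool_rot'],o['force'],o['grip_width'])
go(o['tool_pos']+[0,0,.13],-3,45)
s=snap('scene','s2.png'); cv2.imwrite('pics/s2c.png',cv2.cvtColor(cv2.resize(s[90:260,240:430],None,fx=4,fy=3.5),4))
```

```text
[0.4732846  0.07554042 0.15005448] [-1.34856910e+02 -9.69341730e-02 -2.73109964e+00] [ 0.00712802  0.64293464 -0.33002327] 0.027969497890828962
shift [ 0.02 -9.22 -9.17] turn [-0.003  0.002  0.005] rows>= 3.1175059952038366 0.04465856406137935
```

View pics/s2c.png

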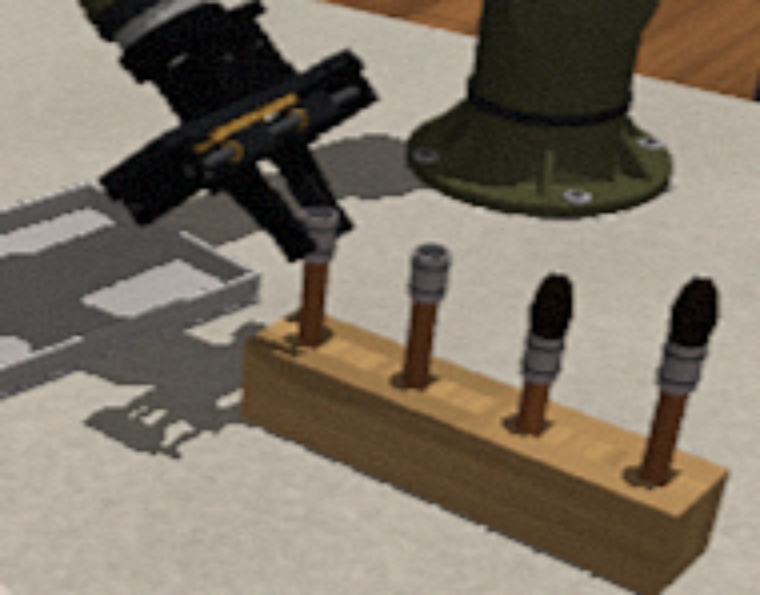

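The jaws straddle the ferrule at about crop (320,235) but are still closing. I'll finish the grip, then lift.

Request:
jog_arm([
  [1,0,0,0,0,0,0],
  [1,0,0,0,0,0,0],
  [1,0,0,0,0,0,0],
  [1,0,0,0,0,0,0],
  [1,0,0,0,0,0,0],
], squeeze=15)

```text
time_s: 3.45
tool_pos: [0.4733, 0.0757, 0.15]
tool_rot: [-134.9, -0.1, -2.7]
force: [0.2, -0.1, -0.6]
grip_width: 0.0215
```

Request:
jog_arm([
  [1,0,-0.7,-0.7,0,0,0],
  [1,0,-2,-2,0,0,0],
  [1,0,-4,-4,0,0,0],
  [1,0,-6,-6,0,0,0],
  [1,0,-8,-8,0,0,0],
  [1,0,-9.9,-9.9,0,0,0],
  [1,0,-9.9,-9.9,0,0,0],
  [1,0,-9.9,-9.9,0,0,0],
])

```text
time_s: 4.12
tool_pos: [0.4736, 0.0752, 0.2914]
tool_rot: [-135.0, -0.3, -2.7]
force: [0.7, -1.2, -1.0]
grip_width: 0.0213
```

Run:
```python
from h import *
o=get_obs();print(o['tool_pos'],o['tool_rot'],o['force'],o['grip_width'],o['qpos'].round(1))
s=snap('scene','s3.png'); cv2.imwrite('pics/s3c.png',cv2.cvtColor(cv2.resize(s[40:260,230:430],None,fx=3.5,fy=2.7),4))
# intermediate above tray, lean 0 ; then lean -40
go((.475,-.10,.33),-14,0)
```

```text
[0.47357879 0.07518162 0.29140265] [-134.99233483   -0.27197284   -2.70333232] [ 0.70205992 -1.2418171  -1.04174532] 0.021335324699080845 [ 54.4   2.7 -36.2 106.5 -41.5  86.8  23.8]
shift [  1.05   9.53 -15.2 ] turn [-0.784  0.075  0.188] rows>= 4.309676131522283 6.48040223742893
```

View pics/s3c.png

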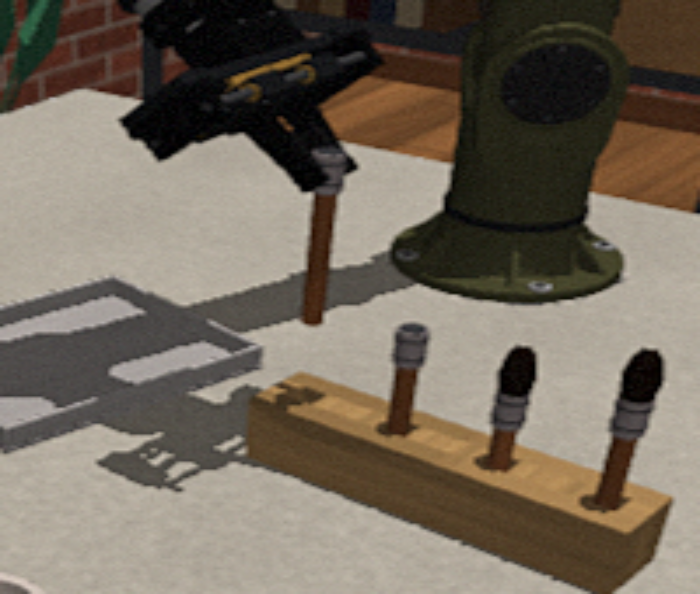

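Request:
jog_arm([
  [1,1,9.5,-15.2,-0.78,0.075,0.19],
  [1,1,9.5,-15.2,-0.78,0.075,0.19],
  [1,1,9.5,-15.2,-0.78,0.075,0.19],
  [1,1,9.5,-15.2,-0.78,0.075,0.19],
  [1,1,9.5,-15.2,-0.78,0.075,0.19],
  [1,1,9.5,-15.2,-0.78,0.075,0.19],
  [1,1,9.5,-15.2,-0.78,0.075,0.19],
  [1,1,9.5,-15.2,-0.78,0.075,0.19],
])

```text
time_s: 4.83
tool_pos: [0.4747, -0.0953, 0.3298]
tool_rot: [-179.8, 0.1, -13.7]
force: [0.3, 0.7, -0.5]
grip_width: 0.0215
```

Run:
```python
from h import *
o=get_obs();print(o['tool_pos'],o['tool_rot'],o['grip_width'],o['qpos'].round(1))
go(np.array([.519,-.123,.15])+.0066*rot(-14,-40).apply([0,0,1]),-14,-40)
```

```text
[ 0.47468395 -0.09533974  0.3297858 ] [-1.79827067e+02  1.44378667e-01 -1.36820696e+01] 0.021454842397457548 [ 50.2  -2.8 -39.8  94.3  -2.   88.1  -3.1]
shift [ 5.    2.12 18.47] turn [-0.701  0.     0.006] rows>= 4.615930504649026 5.610892073487815
```

Request:
jog_arm([
  [1,5,2.1,18.5,-0.7,0,0],
  [1,5,2.1,18.5,-0.7,0,0],
  [1,5,2.1,18.5,-0.7,0,0],
  [1,5,2.1,18.5,-0.7,0,0],
  [1,5,2.1,18.5,-0.7,0,0],
  [1,5,2.1,18.5,-0.7,0,0],
  [1,5,2.1,18.5,-0.7,0,0],
  [1,5,2.1,18.5,-0.7,0,0],
])

```text
time_s: 5.5
tool_pos: [0.5169, -0.1265, 0.1421]
tool_rot: [140.2, 0.5, -13.6]
force: [0.3, -0.6, -0.2]
grip_width: 0.0216
```

Run:
```python
from h import *
o=get_obs();print(o['tool_pos'],o['tool_rot'],o['grip_width'],o['qpos'].round(1))
go(np.array([.519,-.123,.03])+.0066*rot(-14,-40).apply([0,0,1]),-14,-40)
a=snap('scene','s4.png');b=snap('top','t4.png')
cv2.imwrite('pics/c4.png',cv2.cvtColor(np.hstack([cv2.resize(a[60:260,170:370],(400,400)),cv2.resize(b[180:350,200:370],(400,400))]),4))
```

```text
[ 0.51694197 -0.12649135  0.14210516] [140.17609546   0.51902976 -13.61398327] 0.021635246379218834 [ 24.3  24.7 -44.8 102.   48.2  90.3 -48.2]
shift [ 0.22 -7.47  9.02] turn [-0.003  0.003  0.011] rows>= 2.809766588547271 0.0935642969997897
```

View pics/c4.png

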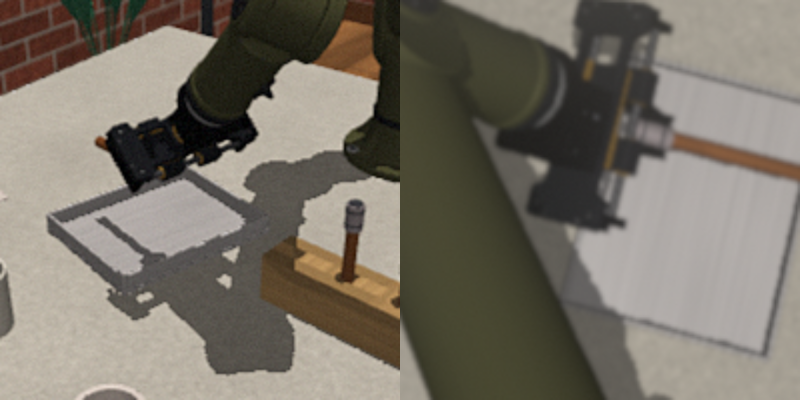

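The brush is nearly horizontal above the tray, with its foot to the -y side. Lowering.

Request:
jog_arm([
  [1,0.2,-2,2.5,0,0,0],
  [1,0.2,-4,5,0,0,0],
  [1,0.2,-5.5,6.8,0,0,0],
  [1,0.2,-6.8,8.2,0,0,0],
  [1,0.2,-7.5,9,0,0,0],
  [1,0.2,-7.5,9,0,0,0],
  [1,0.2,-7.5,9,0,0,0],
])

```text
time_s: 6.18
tool_pos: [0.5204, -0.1303, 0.03]
tool_rot: [140.2, -0.0, -14.0]
force: [-0.6, 0.8, -0.2]
grip_width: 0.0213
```

Run:
```python
from h import *
o=get_obs();print(o['tool_pos'],o['tool_rot'],o['grip_width'])
R=Ro.from_euler('xyz',o['tool_rot'],degrees=True);print(R.inv().apply([0,0,-.5]).round(2),R.inv().apply([0,0,10]).round(2))
a=snap('scene','s5.png');b=snap('top','t5.png')
cv2.imwrite('pics/c5.png',cv2.cvtColor(np.hstack([cv2.resize(a[60:260,170:370],(400,400)),cv2.resize(b[180:350,200:370],(400,400))]),4))
```

```text
[ 0.52039143 -0.13025745  0.02998599] [ 1.40154780e+02 -2.97135692e-02 -1.39779569e+01] 0.021302743741766845
[-0.   -0.32  0.38] [ 0.01  6.41 -7.68]
```

View pics/c5.png

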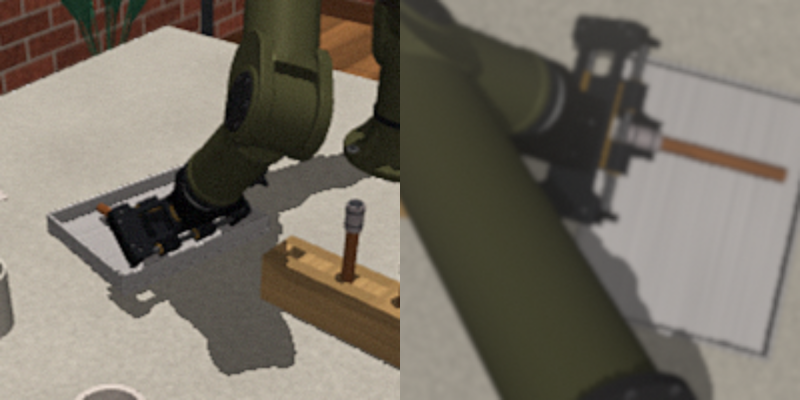

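Run:
```python
from h import *
f=onz('top',363.6,254.4,.022)[:2]; c=np.array([.460,-.172]); v=np.array([.24,.97]); w=np.array([.97,-.24])
print('foot',f,'tray uv',(f-c)@w,(f-c)@v)
for p in [(295,204),(378,224),(355,329),(270,308)]:
  q=onz('top',*p,.03)[:2]-c; print((q@w).round(4),(q@v).round(4))
```

```text
foot [ 0.48617369 -0.26450781] tray uv 0.04759035333297309 -0.08345088770939647
0.1217 0.1004
0.1244 -0.0994
-0.1213 -0.0988
-0.1246 0.0989
```

Foot sits 16 mm inside the wall. Lower 8 mm, open, and back out along the tool axis.

Request:
jog_arm([
  [1,0,-0.25,0.3,0,0,0],
  [1,0,-0.5,0.6,0,0,0],
  [1,0,-0.5,0.6,0,0,0],
  [2.4,0,-0.5,0.6,0,0,0],
  [2.8,0,-0.5,0.6,0,0,0],
  [3.5,0,-0.5,0.6,0,0,0],
  [4.5,0,-0.5,0.6,0,0,0],
  [4.5,0,-0.5,0.6,0,0,0],
  [4.5,0,-0.5,0.6,0,0,0],
  [4.5,0,-0.5,0.6,0,0,0],
  [4.5,0,-0.5,0.6,0,0,0],
])

```text
time_s: 7.2
tool_pos: [0.521, -0.1295, 0.0226]
tool_rot: [140.2, -0.1, -13.9]
force: [-0.3, 0.0, 0.4]
grip_width: 0.0447
```

Request:
jog_arm([
  [4.5,0,0,-1,0,0,0],
  [4.5,0,0,-3,0,0,0],
  [4.5,0,0,-6,0,0,0],
  [4.5,0,4,-12,0,0,0],
  [4.5,0,8,-17,0,0,0],
  [6,0,12,-21,0,0,0],
  [6,0,12,-21,0,0,0],
  [6,0,12,-21,0,0,0],
])

```text
time_s: 7.87
tool_pos: [0.5316, -0.0871, 0.266]
tool_rot: [140.2, -0.4, -13.9]
force: [0.4, -0.6, 0.3]
grip_width: 0.0561
```

Run:
```python
from h import *
o=get_obs();print(o['time_s'],o['tool_pos'],o['tool_rot'],o['grip_width'])
a=snap('scene','s6.png');b=snap('top','t6.png')
cv2.imwrite('pics/c6.png',cv2.cvtColor(np.hstack([cv2.resize(a[60:260,170:370],(400,400)),cv2.resize(b[180:350,200:370],(400,400))]),4))
go((.465,.03,.33),-3,0)
```

```text
7.8667 [ 0.53158388 -0.08710627  0.2660274 ] [140.23766123  -0.40156878 -13.85667382] 0.05613192666490176
shift [ -9.31  -3.37 -11.16] turn [ 0.692  0.055 -0.186] rows>= 3.578770277042092 5.749944514583696
```

View pics/c6.png

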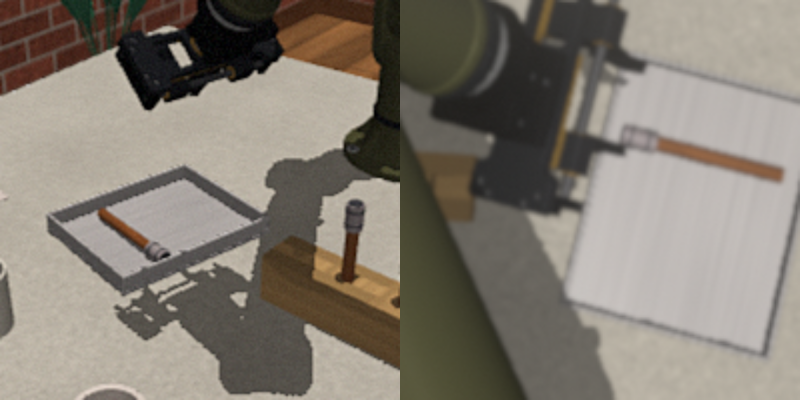

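The first brush lies flat inside the tray (crop (640,138) to (780,175)). On to the second.

Request:
jog_arm([
  [6,-9.3,-3.4,-11.2,0.69,0.055,-0.19],
  [6,-9.3,-3.4,-11.2,0.69,0.055,-0.19],
  [6,-9.3,-3.4,-11.2,0.69,0.055,-0.19],
  [6,-9.3,-3.4,-11.2,0.69,0.055,-0.19],
  [6,-9.3,-3.4,-11.2,0.69,0.055,-0.19],
  [6,-9.3,-3.4,-11.2,0.69,0.055,-0.19],
  [6,-9.3,-3.4,-11.2,0.69,0.055,-0.19],
  [6,-9.3,-3.4,-11.2,0.69,0.055,-0.19],
])

```text
time_s: 8.63
tool_pos: [0.4646, 0.0291, 0.3297]
tool_rot: [179.8, 0.1, -3.1]
force: [0.1, 0.5, -0.2]
grip_width: 0.0597
```

Run:
```python
from h import *
o=get_obs();print(o['tool_pos'],o['tool_rot'],o['qpos'].round(1))
go(np.array([.475,.151,.157])-.08*rot(-3,45).apply([0,0,1]),-3,45)
```

```text
[0.46462416 0.0291008  0.32973253] [ 1.79770533e+02  1.49799465e-01 -3.06147882e+00] [ 42.4  -6.1 -44.8  96.2  -4.1  88.3  -5.2]
shift [ 0.42 -6.62 11.59] turn [ 0.789  0.002 -0.002] rows>= 3.201891374768031 6.316991816161393
```

Request:
jog_arm([
  [6,0.4,-3.3,4,0.3,0,0],
  [6,0.4,-6.6,8,0.5,0,0],
  [6,0.4,-6.6,11.6,0.785,0,0],
  [6,0.4,-6.6,11.6,0.785,0,0],
  [6,0.4,-6.6,11.6,0.785,0,0],
  [6,0.4,-6.6,11.6,0.785,0,0],
  [6,0.4,-6.6,11.6,0.785,0,0],
  [6,0.4,-6.6,11.6,0.785,0,0],
  [6,0.4,-6.6,11.6,0.785,0,0],
])

```text
time_s: 9.38
tool_pos: [0.4713, 0.0964, 0.2133]
tool_rot: [-135.3, 0.3, -2.8]
force: [-0.3, 0.6, 0.6]
grip_width: 0.0599
```

Run:
```python
from h import *
o=get_obs();print(o['tool_pos'],o['tool_rot'],o['qpos'].round(1))
go(np.array([.475,.151,.157])+.0095*rot(-3,45).apply([0,0,1]),-3,45)
s=snap('scene','s7.png'); cv2.imwrite('pics/s7c.png',cv2.cvtColor(cv2.resize(s[60:260,230:430],None,fx=3,fy=3),4))
```

```text
[0.47132469 0.09639543 0.21326281] [-135.30221097    0.29041233   -2.83763217] [ 49.7   6.1 -34.7 112.7 -41.1  77.6  26.6]
shift [0.13 0.06 8.8 ] turn [ 0.005  0.006 -0.002] rows>= 2.1100401732941463 0.0628154016947287
```

View pics/s7c.png

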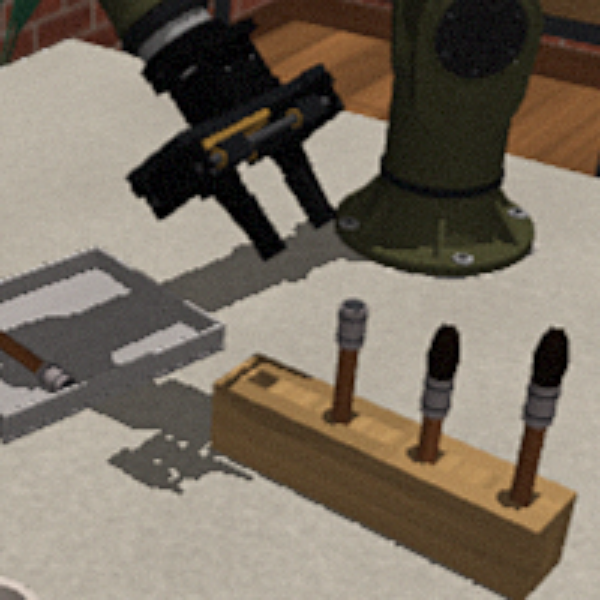

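The fingers at crop (275,245)/(325,215) line up with the bald brush at (350,315). Approach, grip, and lift.

Request:
jog_arm([
  [6,0.1,0,2.5,0,0,0],
  [6,0.1,0,5,0,0,0],
  [6,0.1,0,7,0,0,0],
  [6,0.1,0,8.7,0,0,0],
  [6,0.1,0,8.7,0,0,0],
  [1,0.1,0,8.7,0,0,0],
  [1,0.1,0,8.7,0,0,0],
  [1,0.1,0,8.7,0,0,0],
  [1,0.1,0,8.7,0,0,0],
  [1,0.1,0,8.7,0,0,0],
  [1,0.1,0,8.7,0,0,0],
  [1,0.1,0,8.7,0,0,0],
], squeeze=15)

```text
time_s: 10.43
tool_pos: [0.4757, 0.1574, 0.1522]
tool_rot: [-135.4, 0.2, -2.8]
force: [0.9, -0.3, 0.1]
grip_width: 0.0213
```

Request:
jog_arm([
  [1,0,0,0,0,0,0],
  [1,0,0,0,0,0,0],
  [1,0,0,0,0,0,0],
  [1,0,0,0,0,0,0],
])

```text
time_s: 10.77
tool_pos: [0.4757, 0.1573, 0.1522]
tool_rot: [-135.4, 0.2, -2.8]
force: [-0.2, -0.3, -0.1]
grip_width: 0.0215
```

Request:
jog_arm([
  [1,0,-0.7,-0.7,0,0,0],
  [1,0,-2,-2,0,0,0],
  [1,0,-4,-4,0,0,0],
  [1,0,-6,-6,0,0,0],
  [1,0,-8,-8,0,0,0],
  [1,0,-9.9,-9.9,0,0,0],
  [1,0,-9.9,-9.9,0,0,0],
  [1,0,-9.9,-9.9,0,0,0],
])

```text
time_s: 11.43
tool_pos: [0.4767, 0.1582, 0.2937]
tool_rot: [-135.5, -0.0, -2.8]
force: [0.5, -0.1, -1.4]
grip_width: 0.0215
```

Run:
```python
from h import *
o=get_obs();print(o['tool_pos'],o['tool_rot'],o['force'],o['grip_width'],o['qpos'].round(1))
s=snap('scene','s8.png'); cv2.imwrite('pics/s8c.png',cv2.cvtColor(cv2.resize(s[40:260,230:430],None,fx=3,fy=2.7),4))
go((.46,-.06,.33),-14,0)
```

```text
[0.47674036 0.15815685 0.29366434] [-1.35473978e+02 -4.65408099e-02 -2.81017293e+00] [ 0.51938797 -0.12690607 -1.35947884] 0.02145611959704139 [ 47.   -0.6 -37.4 108.7 -45.1  81.7  17.7]
shift [ -0.53  12.93 -18.03] turn [-0.775  0.078  0.185] rows>= 5.322516684927396 6.406115958434957
```

View pics/s8c.png

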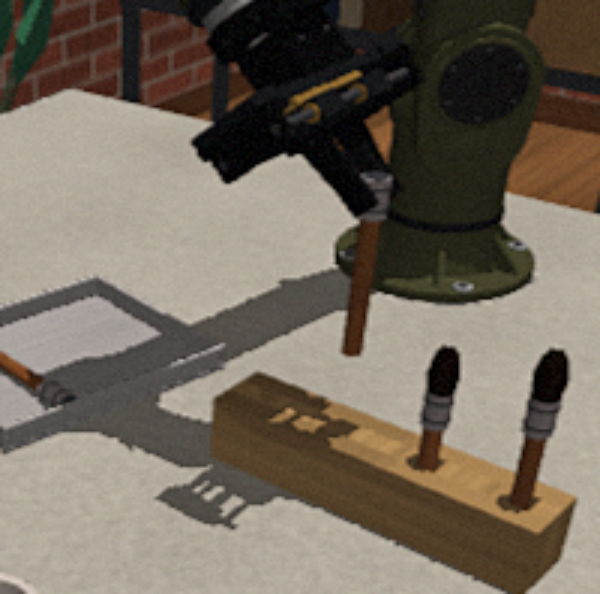

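Request:
jog_arm([
  [1,-0.5,12.9,-18,-0.775,0.08,0.185],
  [1,-0.5,12.9,-18,-0.775,0.08,0.185],
  [1,-0.5,12.9,-18,-0.775,0.08,0.185],
  [1,-0.5,12.9,-18,-0.775,0.08,0.185],
  [1,-0.5,12.9,-18,-0.775,0.08,0.185],
  [1,-0.5,12.9,-18,-0.775,0.08,0.185],
  [1,-0.5,12.9,-18,-0.775,0.08,0.185],
  [1,-0.5,12.9,-18,-0.775,0.08,0.185],
  [1,-0.5,12.9,-18,-0.775,0.08,0.185],
])

```text
time_s: 12.23
tool_pos: [0.4598, -0.0586, 0.3288]
tool_rot: [-179.9, 0.0, -13.9]
force: [-0.2, -0.4, -0.1]
grip_width: 0.0214
```

Run:
```python
from h import *
o=get_obs();print(o['tool_pos'],o['tool_rot'],o['grip_width'],o['qpos'].round(1))
go(np.array([.451,-.106,.14])+.008*rot(-14,-40).apply([0,0,1]),-14,-40)
```

```text
[ 0.45980587 -0.05855952  0.32884132] [-1.79904266e+02  4.02281120e-02 -1.39231136e+01] 0.021399939763815202 [ 48.4  -6.3 -40.1  96.8  -4.1  88.1  -5.4]
shift [ 0.3   5.36 19.49] turn [-0.7    0.     0.002] rows>= 4.847630579859344 5.599971606064211
```

Request:
jog_arm([
  [1,0.3,5.4,19.5,-0.7,0,0],
  [1,0.3,5.4,19.5,-0.7,0,0],
  [1,0.3,5.4,19.5,-0.7,0,0],
  [1,0.3,5.4,19.5,-0.7,0,0],
  [1,0.3,5.4,19.5,-0.7,0,0],
  [1,0.3,5.4,19.5,-0.7,0,0],
  [1,0.3,5.4,19.5,-0.7,0,0],
  [1,0.3,5.4,19.5,-0.7,0,0],
  [1,0.3,5.4,19.5,-0.7,0,0],
])

```text
time_s: 12.98
tool_pos: [0.4501, -0.1121, 0.1345]
tool_rot: [140.1, -0.0, -14.0]
force: [0.5, -1.3, -0.2]
grip_width: 0.0218
```

Run:
```python
from h import *
o=get_obs();print(o['tool_pos'],o['tool_rot'],o['grip_width'],o['qpos'].round(1))
go(np.array([.451,-.106,.03])+.008*rot(-14,-40).apply([0,0,1]),-14,-40)
a=snap('scene','s9.png');b=snap('top','t9.png')
cv2.imwrite('pics/c9.png',cv2.cvtColor(np.hstack([cv2.resize(a[60:260,170:370],(400,400)),cv2.resize(b[180:350,200:370],(400,400))]),4))
```

```text
[ 0.45009612 -0.11208772  0.1345445 ] [ 1.40098820e+02 -6.21004518e-03 -1.40354546e+01] 0.021780002644141514 [ 29.4  19.1 -51.2 111.   45.1  88.3 -52.2]
shift [-0.06 -7.17  8.43] turn [-0.002  0.    -0.001] rows>= 2.654168470977788 0.014688500503176008
```

View pics/c9.png

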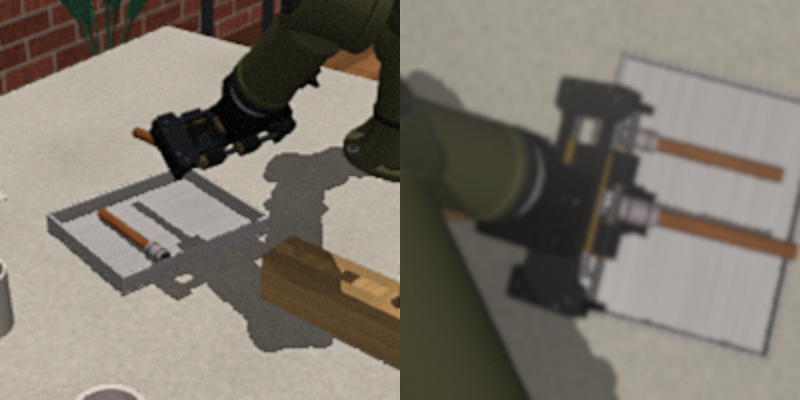

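The second brush is above the tray, about 70 mm from the first and parallel to it. Lower, release, and back out.

Request:
jog_arm([
  [1,0,-2,2.4,0,0,0],
  [1,0,-4,4.8,0,0,0],
  [1,0,-5.5,6.5,0,0,0],
  [1,0,-6.5,7.7,0,0,0],
  [1,0,-7.2,8.4,0,0,0],
  [1,0,-7.2,8.4,0,0,0],
  [1,0,-7.2,8.4,0,0,0],
  [1,0,-7.2,8.4,0,0,0],
])

```text
time_s: 13.75
tool_pos: [0.4522, -0.1118, 0.0269]
tool_rot: [140.1, -0.4, -14.2]
force: [-0.4, 0.8, -0.4]
grip_width: 0.0214
```

Request:
jog_arm([
  [2.4,0,0,0,0,0,0],
  [2.8,0,0,0,0,0,0],
  [3.5,0,0,0,0,0,0],
  [4.5,0,0,0,0,0,0],
  [4.5,0,0,0,0,0,0],
  [4.5,0,0,0,0,0,0],
  [4.5,0,0,0,0,0,0],
  [4.5,0,0,0,0,0,0],
])

```text
time_s: 14.42
tool_pos: [0.4522, -0.1118, 0.0268]
tool_rot: [140.1, -0.4, -14.2]
force: [-0.1, 0.2, -0.2]
grip_width: 0.0447
```

Request:
jog_arm([
  [4.5,0,0,-1,0,0,0],
  [4.5,0,0,-3,0,0,0],
  [4.5,0,0,-6,0,0,0],
  [4.5,0,4,-11,0,0,0],
  [4.5,0,8,-15,0,0,0],
  [4.5,0,12,-19,0,0,0],
  [4.5,0,15,-22,0,0,0],
  [4.5,0,15,-22,0,0,0],
  [4.5,0,15,-22,0,0,0],
])

```text
time_s: 15.17
tool_pos: [0.4586, -0.0849, 0.2987]
tool_rot: [140.1, -0.9, -14.1]
force: [-0.0, -0.8, 0.2]
grip_width: 0.0448
```

Run:
```python
from h import *
o=get_obs();print(o['time_s'],o['tool_pos'],o['tool_rot'],o['grip_width'])
a=snap('scene','s10.png');b=snap('top','t10.png')
cv2.imwrite('pics/c10.png',cv2.cvtColor(np.hstack([cv2.resize(a[60:260,170:430],(400,400)),cv2.resize(b[180:350,200:370],(400,400))]),4))
```

```text
15.1667 [ 0.45861389 -0.08494052  0.2986826 ] [140.09080525  -0.89780437 -14.14148262] 0.044849939346780686
```

View pics/c10.png

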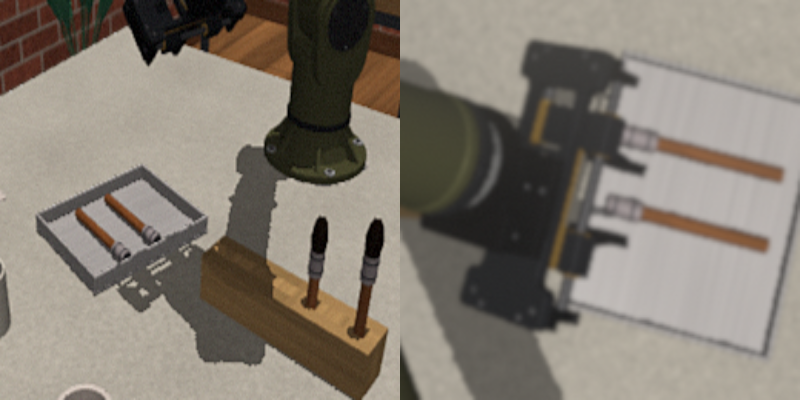

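Run:
```python
from h import *
go((.36,-.50,.33),-45,0)
```

```text
shift [ 0.69 34.95 24.65] turn [ 0.675 -0.199  0.512] rows>= 10.258543186298766 6.965484879155669
```

Request:
jog_arm([
  [4.5,0.7,35,24.6,0.675,-0.2,0.51],
  [4.5,0.7,35,24.6,0.675,-0.2,0.51],
  [4.5,0.7,35,24.6,0.675,-0.2,0.51],
  [4.5,0.7,35,24.6,0.675,-0.2,0.51],
  [4.5,0.7,35,24.6,0.675,-0.2,0.51],
  [4.5,0.7,35,24.6,0.675,-0.2,0.51],
  [4.5,0.7,35,24.6,0.675,-0.2,0.51],
  [4.5,0.7,35,24.6,0.675,-0.2,0.51],
  [4.5,0.7,35,24.6,0.675,-0.2,0.51],
  [4.5,0.7,35,24.6,0.675,-0.2,0.51],
  [4.5,0.7,35,24.6,0.675,-0.2,0.51],
  [4.5,0.7,35,24.6,0.675,-0.2,0.51],
])

```text
time_s: 16.27
tool_pos: [0.3573, -0.5033, 0.3271]
tool_rot: [180.0, 0.4, -45.3]
force: [-0.7, 0.6, -0.6]
grip_width: 0.045
```

Run:
```python
from h import *
o=get_obs();print(o['time_s'],o['tool_pos'])
a=snap('scene','s11.png');b=snap('top','t11.png')
cv2.imwrite('pics/c11.png',cv2.cvtColor(np.hstack([cv2.resize(a[120:320,130:430],(400,300)),cv2.resize(b[80:350,80:380],(400,300))]),4))
d=np.abs(b.astype(int)-cv2.cvtColor(cv2.imread('pics/top0.png'),4)).sum(2)
for n,(x,y) in dict(ink=(159,126),tape=(233,124),mug=(338,132)).items(): print(n,d[y-25:y+25,x-25:x+25].mean().round(2))
c=np.array([.460,-.172]); v=np.array([.24,.97]); w=np.array([.97,-.24])
h=cv2.cvtColor(b,cv2.COLOR_RGB2HSV); m=((h[...,1]>100)&(h[...,0]<20)).astype('uint8'); m[:200]=0; m[:,:280]=0; m[:,380:]=0
for k in cv2.findContours(m,0,1)[0]:
  if cv2.contourArea(k)>30:
    P=np.array([onz('top',*map(float,q[0]),.015)[:2]-c for q in k]); print('handle u',(P@w).min().round(3),(P@w).max().round(3),'v',(P@v).min().round(3),(P@v).max().round(3))
```

```text
16.2667 [ 0.35732763 -0.50331867  0.32707658]
ink 2.46
tape 2.5
mug 2.45
handle u -0.028 -0.018 v -0.081 0.043
handle u 0.043 0.052 v -0.079 0.044
```

View pics/c11.png

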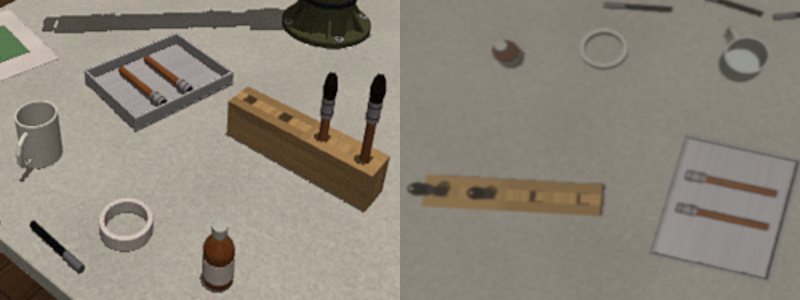

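Both brushes lie flat in the tray. Their feet are at about -0.080 m and their ferrule ends near +0.085 m, inside inner walls at ±0.100 m. The good brushes are standing, and the bystanders haven't moved.

```bash
python3 -c "
from h import *
print(env.sign_off())"
```

```text
the job is handed in; nothing more can be done
None
```

Both bald brushes are out of the stand and lying flat inside the tray, and the job was handed in at about 16 s of the 72 s allowed. I gripped each by its ferrule, pulled it straight up, turned it to horizontal over the tray and released it just above the floor.

Last checks, in both cameras with the arm clear of the scene:
- **Brushes in the tray:** they lie side by side, about 70 mm apart. Their feet are roughly 20 mm from one short-side wall. The ferrule ends are roughly 15 mm from the opposite wall, worked out from the brush length rather than measured.
- **Good brushes and stand:** both good brushes are still upright in their wells. By eye the stand looked unmoved; I did not re-measure its pose.
- **Bottle, mug and tape:** no visible change between the first and last top pictures.
- **Forces:** the wrist force stayed under about 2 N in every reading I saw.

No check failed. The one small disagreement was about 5 mm between the two cameras on the brush-top positions, which did not affect the grips.

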